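# Load two spacer blanks into a spring stack magazine

### The arm

A 6-joint arm with a two-finger parallel gripper is mounted at the origin on the work surface. World frame = base frame: x ahead of the robot, y to its left, z up, the work surface at z = 0. Lengths are in m, angles in rad, forces in N, time in s.
With the tool pointing down it reaches from about 0.4 to 0.825 m from the base axis. Payload 7 kg.
Tool frame: the origin (TCP) lies at the very end of the fingers, on their centre line; the grasp point (between the pads) lies 19 mm behind it; z points along the fingers, y is the line along which they close (so a half turn about z gives the same grasp; the last joint's range is limited). The gripper opens to 85 mm and grips with 20 to 120 N. Pads are 22 mm wide; open, the fingers measure 114 mm over their backs; the gripper's body (76 mm by 85 mm) begins 54 mm behind the grasp point. The pads swing forward as they close: fully open they stand 13 mm farther back than shut.
Start: joints at [-1.008, 0.359, 0.012, 0, -1.224, -0.288], TCP at [0.183, -0.65, 0.231] pointing down, gripper open.
Joint ranges: [-3.07, 3.07], [-1.43, 2.12], [-1.02, 1.25], [-3.03, 1.67], [-3.05, -0], [-3.03, 3.03]. Speed limits (rad/s): [2.39, 2.39, 3.01, 3.14, 3.14, 3.14].

### API

Orientations are given as a unit quaternion [w, x, y, z].
In Python, from bench import readout, vision, ctrl gives the robot as it stands. The module is installed in compiled form; this text tells all that it offers.
- The arm moves only by the tool step_arm, never from a script. Its arguments are lists of equal length, an entry for each row: "linear": the shift along the tool's x, y, z in cm, a list of three; "twist": the turn, a rotation vector about the tool's x, y, z in rad, a list of three; "grip": the opening, from 0 (shut) to 1 (fully open). A call has 1 to 5 rows; each row is the pose to reach, as a shift and turn from the pose commanded when the call began, along the tool's axes at that moment; what a row does not reach only later rows make up. A row lasts 1/10 s, in which the tool goes at most 50 mm and 8.59 degrees, less where a joint would pass 70% of its speed; a pose out of reach is approached as far as the arm can. A call with a gripper value outside its range is refused whole. The fingers move at their own pace and stop on an object; "newtons" is the grip in N (left out, the last holds). Time passes only in rows, so rows that repeat a pose let the fingers close. It gives the time, the measured TCP pose, the force, the opening and the grip force at its end, in the units of the state.
- readout.state(): the state, without advancing time (a new reading comes with each control period).
- vision.camera(name): name is "scene" or "top" or "wrist"; returns a dict with "color" (400x640x3 uint8, blue, green, red), "intrinsics" (3x3 intrinsics, pixels), "R" (3x3) and "t" (3): a world point X has camera coordinates R X + t; the wrist camera has in their place "mount" (4x4, takes a point from camera to tool coordinates, whose origin is the TCP and whose axes are the flange's). Camera axes: x right, y down, z forward; pixel columns grow to the right and rows downward; lengths in m; the calibration is good to about 2 mm. A picture is of the moment at which its call begins: read the wrist's pose just before it. There is no depth.
- ctrl.close_job(): hands the job in; it is judged then, once.
The state is a dict: "t": time; "joint_positions": joint angles; "dq": joint speeds; "tau": joint torques, N m; "ee_pos": TCP position; "tool_rot": TCP orientation; "contact_force": force on the tool from outside, world axes, zero at the start; "wrist_torque": the same for the moment, N m; "opening": opening from 0.0 (shut) to 1.0 (fully open); "finger_force": force on a finger pad.
Only numpy, scipy, OpenCV 4.12 (cv2) and the standard library are available. Lean on these libraries where they do the work, as an engineer would, in place of code of your own. Each camera call takes 0.05 s, during which the arm holds its last target. There are 200 camera calls.

### The job

Load the feed magazine: slide the brass blank across the deck into the round mouth, without lifting it off the deck, and press it down against the spring until both orange catches snap shut over it and you can let go; then load the steel blank the same way on top of it. In the end both blanks must lie flat in the magazine, brass below steel, held down under the catches. Leave the two injectors and the tub beside the magazine where they stand.

Things in the scene. Friction and masses are not known exactly. Their poses are not given: they have to be found in the camera images.
- mouth (a point): Centre of the magazine's round mouth, level with the deck's top face, 110 mm above the work surface; z up, x away from the loading area towards the backstop, y left of that. The mouth is a hole 62.4 mm wide; a blank dropped in it stays on the catches' ramps, its top 3 to 7 mm proud of the deck; four rods guide the stack below. A held blank's top lies 12 mm below the deck.
- deck_middle (a point): Middle of the loading area on the fixed level green-painted deck, on its top face, 120 mm from the mouth (mouth's -x side). From the mouth the deck reaches x = -210 to +60 mm and y = -125 to +125 mm; it is 8 mm thick.
- backstop (a point): Middle of the inner top edge of the blue half-round backstop: inner radius 31 mm about the mouth's axis, 6 mm thick, 14 mm high above the deck, around the far (+x) half of the mouth to about 80 degrees either side of +x. A blank pushed against it stops centred over the mouth; the near (-x) side is open.
- tip_left (a point): Tip of the left orange sprung catch, 27 mm to +y of the mouth's axis, 14 mm wide in x, on its flat underside 12 mm below the deck; above it a steep slippery ramp rises outwards. A blank pressed down in its middle spreads both catches 3 mm; they snap back over it once its top is past the tips: press the top to 16 to 18 mm below the deck (8 to 14 N). Let go earlier and it rises again.
- tip_right (a point): Tip of the right orange sprung catch, the mirror image, 27 mm to -y of the mouth's axis. Flat orange pads on the deck beside the mouth mark both catches; they stand 2 mm proud but are only a look, nothing collides with them.
- brass_blank: Brass-coloured disc, 60 mm diameter, 12 mm thick, about 0.28 kg, three small dark dots on its top face; origin at its centre (half-way up), z along its axis. Starts lying flat on the deck, loose.
- steel_blank: Steel-grey disc, 60 mm diameter, 12 mm thick, about 0.26 kg, three small dark dots on its top face; origin at its centre (half-way up), z along its axis. Starts lying flat on the deck, loose, beside the brass one.
- follower (a joint): How far (m) the black spring follower plate (56 mm diameter) under the mouth is pressed down: 0 at rest, its top then 16 mm below the deck's top face; about 0.008 with one blank held by the catches, 0.020 with two; travel 0.035. It pushes up with 8 N at rest and 200 N/m more.
- injector_a: Bystander: fuel injector standing upright on a yellow clamp block 50 x 38 mm, 160 mm tall, on the work surface to the left (+y) of the magazine; origin at the centre of its underside.
- injector_b: Bystander: the same kind of injector, standing on the work surface to the right (-y) of the magazine; origin at the centre of its underside.
- compound_tub: Bystander: white tub with blue cap, 60 mm diameter, 60 mm tall, on the work surface to the right (-y) of the magazine; origin at the centre of its underside.
Not all that is in view belongs to the job. Leave any red look-alike of the steel_blank alone. Of the things shaped like the brass_blank, the brass one is meant.

How it is judged:
By the outcome, as a careful person would: the job done as asked, in the order asked, and still so for the second after the job is handed in, with the robot touching nothing.
It also fails if it takes over 62 s, if anything falls off the work surface, if the arm or the gripper's body presses on something with over 40 N, if the wrist force passes 120 N, or if a joint passes its speed limit or range.

## Working session

There is one attempt and no reset: what is moved stays moved. The work goes in short steps, Python scripts to look and compute and a tool call to move; the robot and the scene stay as the last step left them, time stands still between calls to the robot, and variables do not carry over. Pictures are saved under pics/ and viewed, at most 10 in all, crops included, and the job is handed in when it is done.

Besides the shell and the picture viewer there is one more tool, called after ">>>" as name(argument=value, ...) on one line, values as JSON. step_arm: Moves the arm, as the interface text tells. Its arguments: {"type":"object","properties":{"linear":{"type":"array","items":{"type":"array","items":{"type":"number"}}},"twist":{"type":"array","items":{"type":"array","items":{"type":"number"}}},"grip":{"type":"array","items":{"type":"number"}},"newtons":{"type":"number"}},"required":["linear","twist","grip"]}

```bash
mkdir -p pics; python3 - <<'E'
from bench import readout, vision
import cv2,numpy as np
s=readout.state();print(s)
for n in("scene","top"):
    c=vision.camera(n);cv2.imwrite(f"pics/{n}0.png",c["color"]);np.savez(f"{n}0.npz",**c);print(n,c["intrinsics"],c["R"],c["t"])
print(vision.camera("wrist")["mount"])
E
```

```text
{'t': 0.0, 'joint_positions': array([-1.00790305e+00,  3.59380367e-01,  1.10817227e-02, -3.52011306e-04,
       -1.22412314e+00, -2.88108661e-01]), 'dq': array([-0.0010183 , -0.0001649 , -0.00176667, -0.00180562, -0.0006564 ,
        0.00095572]), 'tau': array([-1.28329325e-04, -5.83317733e+01,  2.93415248e+01,  6.93663329e+00,
       -5.94701618e-03,  4.44865043e-05]), 'ee_pos': array([ 0.18300506, -0.64921953,  0.23037753]), 'tool_rot': array([-1.84744918e-04, -1.36901048e-01,  9.90584381e-01,  8.08566367e-04]), 'contact_force': array([ 0.12869128,  0.00560479, -0.38498338]), 'wrist_torque': array([ 0.00116511, -0.02856448, -0.00467444]), 'finger_force': 0.0, 'opening': 1.0007226612228852}
scene [[483.50412609   0.         314.42524911]
 [  0.         483.50412609 191.79781237]
 [  0.           0.           1.        ]] [[ 0.42709801  0.90419728  0.00381806]
 [ 0.51670607 -0.24059681 -0.82166174]
 [-0.74202569  0.35290291 -0.56996264]] [-0.26393689 -0.18718821  1.33155301]
top [[509.35510325   0.         321.41210322]
 [  0.         509.35510325 198.71063071]
 [  0.           0.           1.        ]] [[-0.0254953  -0.99964781 -0.00736479]
 [-0.99804886  0.02587317 -0.05682468]
 [ 0.05699522  0.00590166 -0.99835701]] [0.05934891 0.51382562 1.2659867 ]
[[-2.33909149e-04 -9.65226447e-01 -2.61415095e-01  6.69095762e-02]
 [ 9.99999972e-01 -2.35219197e-04 -2.62775673e-05  4.15289039e-04]
 [-3.61260459e-05 -2.61415094e-01  9.65226475e-01 -1.41476067e-01]
 [ 0.00000000e+00  0.00000000e+00  0.00000000e+00  1.00000000e+00]]
```

View pics/scene0.png

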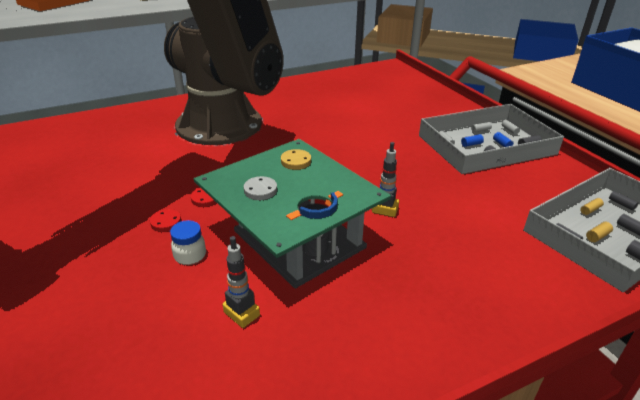

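View pics/top0.png

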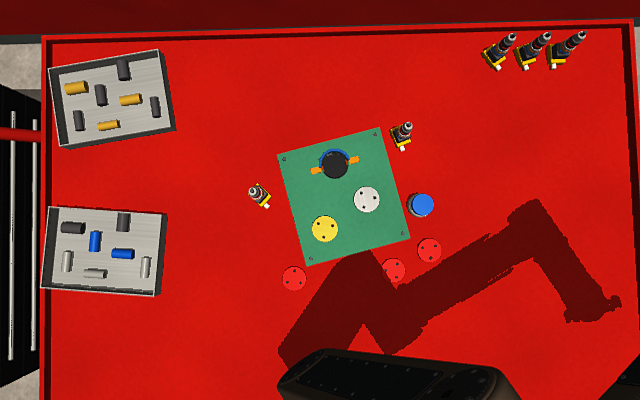

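The top view shows the green deck centred near (343,197), brass at (325,228), steel at (367,199), the mouth at (335,163) and orange pads at (316,170) and (354,159). An injector stands at (260,195) and another at (402,137); the tub is at (421,205), and red decoys lie around.

```bash
cat > h.py <<'E'
import numpy as np,cv2
from scipy.spatial.transform import Rotation as Ro
def ray(px,K,R,t,z):
    d=R.T@np.linalg.inv(K)@np.array([px[0],px[1],1.]);o=-R.T@t
    return o+d*(z-o[2])/d[2]
def blobs(img,lo,hi,amin=30,roi=None):
    m=cv2.inRange(cv2.cvtColor(img,cv2.COLOR_BGR2HSV),lo,hi)
    if roi:
        k=np.zeros_like(m);x0,y0,x1,y1=roi;k[y0:y1,x0:x1]=1;m=m*k
    cs,_=cv2.findContours(m,cv2.RETR_EXTERNAL,cv2.CHAIN_APPROX_NONE)
    return sorted([c for c in cs if cv2.contourArea(c)>=amin],key=cv2.contourArea,reverse=True)
def wristpose(s,mount):
    w,x,y,z=s["tool_rot"];T=np.eye(4);T[:3,:3]=Ro.from_quat([x,y,z,w]).as_matrix();T[:3,3]=s["ee_pos"]
    C=T@mount;return C[:3,:3].T,-C[:3,:3].T@C[:3,3]
E
python3 - <<'E'
from h import *
for n in("top","scene"):
    c=np.load(n+"0.npz");im=c["color"];P=lambda p,z:ray(p,c["intrinsics"],c["R"],c["t"],z)
    roi=(270,120,415,270) if n=="top" else (190,135,395,255)
    def show(name,lo,hi,z,k=1,a=30):
        for b in blobs(im,lo,hi,a,roi)[:k]:
            h=cv2.convexHull(b);pts=np.array([P(p[0],z) for p in h])[:,:2].astype(np.float32)
            (e,sz,_)=cv2.fitEllipse(pts) if len(pts)>4 else cv2.minAreaRect(pts)
            print(n,name,np.round(e,4),np.round(sz,4),cv2.boundingRect(b))
    show("brass",(20,90,120),(35,255,255),.122)
    show("steel",(0,0,130),(180,50,255),.122)
    show("orange",(8,150,120),(19,255,255),.112,4,8)
    g=blobs(im,(55,60,40),(90,255,200),500,roi)[0]
    r=cv2.minAreaRect(np.array([P(p[0],.11) for p in cv2.convexHull(g)])[:,:2].astype(np.float32));print(n,"deck",r,cv2.boxPoints(r).round(4).tolist())
    show("blue",(100,120,60),(125,255,255),.124,2,8)
    show("black",(0,0,0),(180,120,60),.094,2,100)
E
```

```text
top brass [0.4404 0.0403] [0.0585 0.0597] (312, 216, 26, 26)
top steel [ 0.5055 -0.0576] [0.0582 0.0599] (354, 187, 26, 26)
top orange [0.5769 0.0585] [0.0152 0.0288] (310, 167, 11, 7)
top orange [ 0.599  -0.0331] [0.0154 0.0271] (349, 156, 11, 8)
top deck ((0.5155898928642273, -0.004016071557998657), (0.268693208694458, 0.2496388852596283), 13.677986145019531) [[0.3555000126361847, 0.08550000190734863], [0.4146000146865845, -0.15710000693798065], [0.675599992275238, -0.09350000321865082], [0.616599977016449, 0.14900000393390656]]
top blue [0.5947 0.0152] [0.0608 0.0704] (319, 148, 31, 20)
top blue [ 0.4914 -0.1644] [0.0046 0.0322] (412, 197, 3, 15)
top black [0.5901 0.013 ] [0.0611 0.0624] (322, 152, 26, 27)
scene brass [0.4427 0.0412] [0.0591 0.0633] (281, 149, 30, 17)
scene steel [ 0.5067 -0.0561] [0.0583 0.06  ] (244, 176, 33, 19)
scene orange [ 0.6004 -0.0307] [0.0184 0.0271] (287, 210, 14, 10)
scene orange [0.5775 0.0658] [0.012  0.0171] (335, 191, 8, 6)
scene orange [0.5927 0.0368] [0.0092 0.0166] (325, 200, 6, 6)
scene deck ((0.5203325748443604, -0.003930255770683289), (0.2773241698741913, 0.2558971047401428), 13.60556697845459) [[0.3555000126361847, 0.08780000358819962], [0.4156999886035919, -0.16089999675750732], [0.6851999759674072, -0.09570000320672989], [0.625, 0.15299999713897705]]
scene blue [0.6038 0.0141] [0.0595 0.0877] (300, 192, 37, 26)
scene blue [ 0.5865 -0.2008] [0.0325 0.0552] (190, 221, 10, 23)
scene black [0.6633 0.0528] [0.0776 0.1661] (321, 208, 49, 47)
scene black [ 0.5994 -0.1123] [0.0203 0.2391] (224, 208, 51, 47)
```

```bash
cat >> h.py <<'E'
M=np.array([.5882,.0132]);YAW=np.radians(13.68)
def m2w(x,y): c,s=np.cos(YAW),np.sin(YAW);return M+np.array([c*x-s*y,s*x+c*y])
def w2m(p): c,s=np.cos(YAW),np.sin(YAW);d=np.array(p[:2])-M;return np.array([c*d[0]+s*d[1],-s*d[0]+c*d[1]])
def go(s,x,y,z,deg):
    "tool shift (cm) and twist to put the TCP at mouth-frame x,y (m), world z, push direction (-tool x) deg in mouth frame"
    w,a,b,c=s["tool_rot"];R=Ro.from_quat([a,b,c,w]);p=np.r_[m2w(x,y),z]
    th=YAW+np.radians(deg)+np.pi
    G=Ro.from_matrix(np.array([[np.cos(th),np.sin(th),0],[np.sin(th),-np.cos(th),0],[0,0,-1]]))
    print("lin",(R.inv().apply(p-s["ee_pos"])*100).round(2),"twist",(R.inv()*G).as_rotvec().round(3))
def where(s):
    w,a,b,c=s["tool_rot"];X=-Ro.from_quat([a,b,c,w]).as_matrix()[:,0]
    print("t",round(s["t"],2),"mouth xy mm",(w2m(s["ee_pos"])*1000).round(1),"z",s["ee_pos"][2].round(4),"dir",np.degrees(np.arctan2(X[1],X[0])-YAW).round(1),"F",np.round(s["contact_force"],1),"op",round(s["opening"],3),"q",np.round(s["joint_positions"],2))
E
python3 - <<'E'
from h import *
from bench import readout
s=readout.state();where(s)
for n,p in dict(brass=(.441,.0405),steel=(.506,-.057)).items():print(n,w2m(p))
go(s,-.18,-.13,.23,0);go(s,-.171,.061,.23,0)
E
```

```text
t 0.15 mouth xy mm [-550.4 -547.9] z 0.2306 dir 2.1 F [-0.3 -0.2  0.1] op 0.999 q [-1.01  0.36  0.01 -0.   -1.22 -0.29]
brass [-0.13656777  0.0613382 ]
steel [-0.09647036 -0.04876833]
lin [-38.52  40.43   0.11] twist [ 0.001 -0.     0.036]
lin [-40.1   59.49   0.13] twist [ 0.001 -0.     0.036]
```

>>> step_arm(linear=[[-25,20,0],[-25,20,0],[-38,40,0],[-38,40,0],[-38,40,0]], twist=[[0,0,0.036],[0,0,0.036],[0,0,0.036],[0,0,0.036],[0,0,0.036]], grip=[0.59,0.59,0.59,0.59,0.59])

```text
t: 0.65
ee_pos: [0.3077, -0.4318, 0.231]
tool_rot: [-0.0, -0.119, 0.993, 0.0]
contact_force: [1.7, -0.4, 0.9]
opening: 0.585
finger_force: 0.0
```

```bash
python3 - <<'E'
from h import *
from bench import readout
s=readout.state();where(s)
go(s,-.15,-.13,.23,0);go(s,-.171,.061,.23,0)
E
```

```text
t 0.65 mouth xy mm [-377.8 -366. ] z 0.231 dir -0.0 F [ 1.7 -0.4  0.9] op 0.585 q [-0.58  0.12 -0.31 -0.   -1.14 -0.75]
lin [-22.77  23.61   0.11] twist [ 0. -0. -0.]
lin [-20.67  42.71   0.11] twist [ 0. -0. -0.]
```

>>> step_arm(linear=[[-22,23,0],[-22,23,0],[-22,23,0],[-22,23,0],[-22,23,0]], twist=[[0,0,0],[0,0,0],[0,0,0],[0,0,0],[0,0,0]], grip=[0.59,0.59,0.59,0.59,0.59])

```text
t: 1.15
ee_pos: [0.4329, -0.2152, 0.2315]
tool_rot: [0.0, -0.119, 0.993, -0.0]
contact_force: [0.7, -0.0, 0.4]
opening: 0.593
finger_force: 0.0
```

```bash
python3 - <<'E'
from h import *
from bench import readout
s=readout.state();where(s)
go(s,-.171,.061,.23,0);go(s,-.171,.061,.2,0)
E
```

```text
t 1.15 mouth xy mm [-204.9 -185.2] z 0.2315 dir 0.0 F [ 0.7 -0.   0.4] op 0.593 q [-0.05  0.04 -0.4  -0.   -1.14 -1.28]
lin [-3.39 24.62  0.15] twist [-0.     0.001  0.   ]
lin [-3.39 24.62  3.15] twist [-0.     0.001  0.   ]
```

>>> step_arm(linear=[[-3,10,0],[-3,18,0],[-3.4,24.6,0],[-3.4,24.6,0],[-3.4,24.6,1]], twist=[[0,0,0],[0,0,0],[0,0,0],[0,0,0],[0,0,0]], grip=[0.59,0.59,0.59,0.59,0.59])

```text
t: 1.65
ee_pos: [0.4072, 0.0318, 0.2224]
tool_rot: [0.001, -0.119, 0.993, 0.0]
contact_force: [0.4, 0.9, 0.2]
opening: 0.59
finger_force: 0.0
```

```bash
python3 - <<'E'
from h import *
from bench import readout,vision
s=readout.state();where(s)
c=vision.camera("wrist");R,t=wristpose(s,c["mount"]);K=c["intrinsics"];im=c["color"];cv2.imwrite("pics/w1.png",im)
for n,lo,hi in(("brass",(20,90,120),(35,255,255)),("steel",(0,0,130),(180,50,255))):
    for b in blobs(im,lo,hi,300)[:2]:
        pts=np.array([w2m(ray(p[0],K,R,t,.122)) for p in cv2.convexHull(b)]).astype(np.float32)
        print(n,cv2.boundingRect(b),cv2.fitEllipse(pts))
s=readout.state();go(s,-.171,.061,.14,0)
E
```

```text
t 1.65 mouth xy mm [-171.4   60.9] z 0.2224 dir 0.0 F [0.4 0.9 0.2] op 0.59 q [ 0.57 -0.1  -0.55  0.   -1.12 -1.9 ]
brass (276, 204, 81, 76) ((-0.13832741975784302, 0.06318355351686478), (0.05865748971700668, 0.05889320373535156), 63.458290100097656)
steel (133, 256, 71, 47) ((-0.10872653126716614, -0.04942791163921356), (0.036182284355163574, 0.0543585866689682), 16.630155563354492)
lin [-0.03 -0.56  8.05] twist [0.002 0.001 0.004]
```

View pics/w1.png

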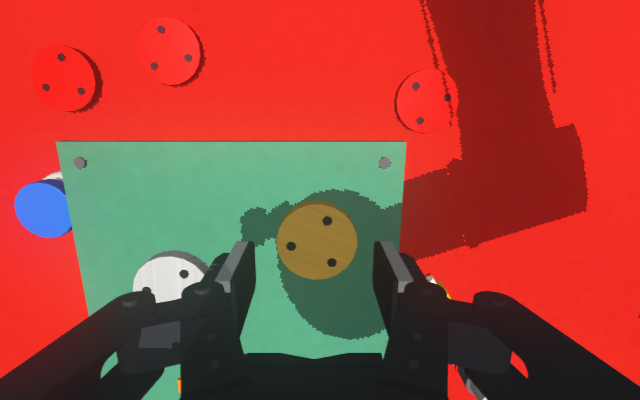

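Wrist view: brass disc centred at (316,242), between the fingers; steel is partly hidden at (170,280). Brass reads (-138,63) mm in the mouth frame, which agrees with the top view.

>>> step_arm(linear=[[0,-0.4,4],[0,-0.4,8],[0,-0.4,10],[0,-0.4,10.6],[0,-0.4,10.6]], twist=[[0,0,0],[0,0,0],[0,0,0],[0,0,0],[0,0,0]], grip=[0.59,0.59,0.59,0.59,0.59])

```text
t: 2.2
ee_pos: [0.408, 0.0256, 0.115]
tool_rot: [-0.001, -0.119, 0.993, -0.0]
contact_force: [0.1, -0.8, 0.7]
opening: 0.594
finger_force: 0.0
```

>>> step_arm(linear=[[0,0,0.2],[0,0,0.4],[0,0,0.4]], twist=[[0,0,0],[0,0,0],[0,0,0]], grip=[0.59,0.59,0.59])

```text
t: 2.5
ee_pos: [0.4086, 0.0261, 0.1119]
tool_rot: [0.001, -0.119, 0.993, 0.0]
contact_force: [-0.6, 0.3, 1.0]
opening: 0.588
finger_force: 0.7
```

```bash
python3 - <<'E'
from h import *
from bench import readout
s=readout.state();where(s);go(s,-.11,.063,.11,0)
E
```

```text
t 2.5 mouth xy mm [-171.4   55. ] z 0.1119 dir -0.0 F [-0.6  0.3  1. ] op 0.588 q [ 0.55  0.03 -0.71 -0.   -0.82 -1.88]
lin [-6.14  0.8   0.2 ] twist [ 0.001  0.001 -0.   ]
```

>>> step_arm(linear=[[0,0.4,0],[0,0.8,0],[0,0.8,0.2],[0,0.8,0.3],[0,0.8,0.3]], twist=[[0,0,0],[0,0,0],[0,0,0],[0,0,0],[0,0,0]], grip=[0.59,0.59,0.59,0.59,0.59])

```text
t: 3.0
ee_pos: [0.4062, 0.0336, 0.1081]
tool_rot: [-0.0, -0.119, 0.993, -0.0]
contact_force: [0.0, -0.4, -0.3]
opening: 0.589
finger_force: 0.0
```

```bash
python3 - <<'E'
from h import *
from bench import readout,vision
s=readout.state();where(s)
c=vision.camera("wrist");cv2.imwrite("pics/w2.png",c["color"]);s=readout.state();where(s);go(s,-.10,.063,.109,0)
E
```

```text
t 3.0 mouth xy mm [-172.    62.9] z 0.1081 dir 0.0 F [ 0.  -0.4 -0.3] op 0.589 q [ 0.57  0.04 -0.72 -0.   -0.81 -1.9 ]
t 3.05 mouth xy mm [-172.    62.9] z 0.1082 dir 0.0 F [ 0.3 -0.3  0.1] op 0.589 q [ 0.57  0.04 -0.72  0.   -0.81 -1.9 ]
lin [-7.2   0.01 -0.08] twist [-0. -0.  0.]
```

View pics/w2.png

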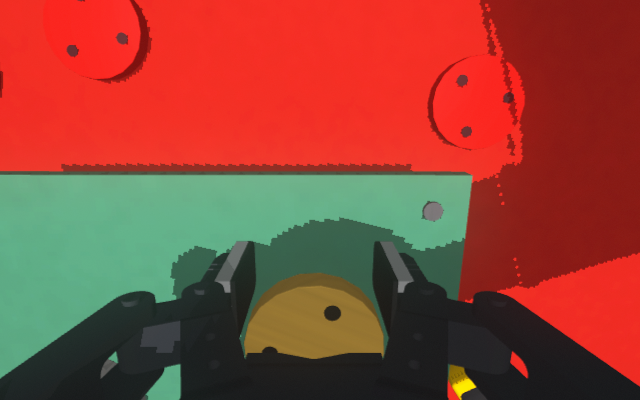

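The fingers straddle the brass disc from behind: its rear edge is at (315,275) and the finger tips are near (245,240) and (380,240), clear of the disc and close to the deck.

>>> step_arm(linear=[[-1,0,0],[-2.2,0,0],[-3.6,0,0],[-5,0,0],[-6.2,0,0]], twist=[[0,0,0],[0,0,0],[0,0,0],[0,0,0],[0,0,0]], grip=[0.59,0.59,0.59,0.59,0.59])

```text
t: 3.55
ee_pos: [0.4679, 0.0484, 0.1081]
tool_rot: [-0.0, -0.119, 0.993, -0.0]
contact_force: [-3.8, -1.1, 2.7]
opening: 0.592
finger_force: 2.0
```

>>> step_arm(linear=[[-0.7,0,0],[-1.2,0,0],[-1.2,0,0],[1,0,0],[1,0,-3]], twist=[[0,0,0],[0,0,0],[0,0,0],[0,0,0],[0,0,0]], grip=[0.59,0.59,0.59,0.59,0.59])

```text
t: 4.05
ee_pos: [0.4527, 0.0445, 0.1354]
tool_rot: [-0.003, -0.119, 0.993, -0.001]
contact_force: [1.1, -0.1, 0.9]
opening: 0.592
finger_force: 0.0
```

```bash
cat >> h.py <<'E'
COL=dict(brass=((20,90,80),(35,255,255)),steel=((0,0,110),(180,50,255)))
def top(c,n):
    b=blobs(c["color"],*COL[n],60,(270,120,415,270))
    pts=np.array([w2m(ray(p[0],c["intrinsics"],c["R"],c["t"],.122))*1000 for p in cv2.convexHull(b[0])]).astype(np.float32)
    print(n,"mm",np.round(cv2.fitEllipse(pts)[:2],1).tolist())
E
python3 - <<'E'
from h import *
from bench import readout,vision
s=readout.state();where(s)
c=vision.camera("top");top(c,"brass");top(c,"steel");cv2.imwrite("pics/t2.png",c["color"])
E
```

```text
t 4.05 mouth xy mm [-124.3   62.4] z 0.1354 dir -0.1 F [ 1.1 -0.1  0.9] op 0.592 q [ 0.53  0.09 -0.58 -0.   -0.9  -1.86]Traceback (most recent call last):
  File "<stdin>", line 4, in <module>
  File "h.py", line 30, in top
    pts=np.array([w2m(ray(p[0],c["intrinsics"],c["R"],c["t"],.122))*1000 for p in cv2.convexHull(b[0])]).astype(np.float32)
                                                                                                 ~^^^
IndexError: list index out of range
```

```bash
python3 - <<'E'
from h import *
from bench import readout
s=readout.state();go(s,-.092,.103,.18,-64)
E
```

```text
lin [-2.72  4.01 -3.75] twist [0.002 0.004 1.118]
```

>>> step_arm(linear=[[-1,1,-4],[-2,3,-4],[-2.7,4,-4],[-2.7,4,-4],[-2.7,4,-4]], twist=[[0,0,-0.15],[0,0,-0.3],[0,0,-0.45],[0,0,-0.6],[0,0,-0.75]], grip=[0.59,0.59,0.59,0.59,0.59])

```text
t: 4.6
ee_pos: [0.4744, 0.0921, 0.1788]
tool_rot: [0.001, -0.478, 0.879, 0.0]
contact_force: [-0.2, -0.2, -0.5]
opening: 0.591
finger_force: 0.0
```

>>> step_arm(linear=[[0,0,0],[0,0,0],[0,0,0],[0,0,0],[0,0,0]], twist=[[0,0,-0.15],[0,0,-0.3],[0,0,-0.45],[0,0,-0.6],[0,0,-0.75]], grip=[0.59,0.59,0.59,0.59,0.59])

```text
t: 5.1
ee_pos: [0.4743, 0.0917, 0.1788]
tool_rot: [-0.001, 0.766, -0.643, 0.0]
contact_force: [-1.2, 0.8, 0.2]
opening: 0.592
finger_force: 0.0
```

>>> step_arm(linear=[[0,0,0],[0,0,0],[0,0,0],[0,0,0],[0,0,0]], twist=[[0,0,-0.15],[0,0,-0.3],[0,0,-0.45],[0,0,-0.52],[0,0,-0.52]], grip=[0.59,0.59,0.59,0.59,0.59])

```text
t: 5.6
ee_pos: [0.4742, 0.0916, 0.1788]
tool_rot: [-0.001, 0.904, -0.427, 0.001]
contact_force: [-0.3, 0.8, -0.1]
opening: 0.591
finger_force: 0.0
```

```bash
sed -i 's/th=YAW+np.radians(deg)+np.pi/th=YAW+np.radians(deg)/; s/X=-Ro/X=Ro/; s/(-tool x) deg/(+tool x) deg/' h.py
cat >> h.py <<'E'
def wrist(s,c,n,z=.122):
    R,t=wristpose(s,c["mount"])
    for b in blobs(c["color"],*COL[n],800)[:2]:
        pts=np.array([w2m(ray(p[0],c["intrinsics"],R,t,z))*1000 for p in cv2.convexHull(b)]).astype(np.float32)
        print(n,cv2.boundingRect(b),np.round(cv2.fitEllipse(pts)[:2],1).tolist(),"enclosing",cv2.minEnclosingCircle(pts))
E
python3 - <<'E'
from h import *
from bench import readout,vision
s=readout.state();where(s)
c=vision.camera("wrist");cv2.imwrite("pics/w3.png",c["color"]);wrist(s,c,"brass");wrist(s,c,"steel");go(s,-.089,.095,.11,-64)
E
```

```text
t 5.6 mouth xy mm [-92.2 103.2] z 0.1788 dir -64.2 F [-0.3  0.8 -0.1] op 0.591 q [ 0.6   0.08 -0.48  0.   -1.01  0.09]
brass (257, 83, 108, 108) [[-71.2, 63.1], [59.1, 59.3]] enclosing ((-71.13410186767578, 63.02307891845703), 29.76507568359375)
brass (158, 209, 64, 44) [[-30.9, 145.5], [33.2, 45.2]] enclosing ((-30.81181526184082, 142.0546417236328), 19.829261779785156)
steel (406, 0, 91, 25) [[-98.9, -41.7], [48.5, 54.2]] enclosing ((-104.92353820800781, -29.95171356201172), 22.578842163085938)
lin [0.87 0.08 6.88] twist [-0.002 -0.    -0.003]
```

View pics/w3.png

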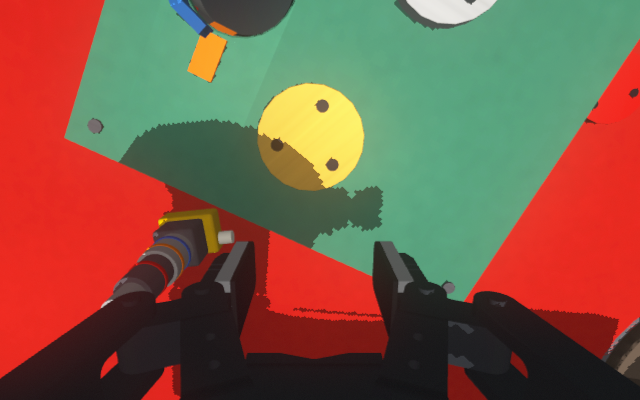

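Wrist view: brass at (311,137) in front of the fingers, injector_a at the left near (190,230), the left orange pad at (207,57). Brass reads (-71,63), as expected after the first leg.

>>> step_arm(linear=[[1,-0.1,3],[1,-0.1,5.5],[1,-0.1,7],[1,-0.1,7],[1.6,-0.1,7]], twist=[[0,0,0],[0,0,0],[0,0,0],[0,0,0],[0,0,0]], grip=[0.59,0.59,0.59,0.59,0.59])

```text
t: 6.15
ee_pos: [0.4848, 0.0798, 0.1084]
tool_rot: [-0.0, 0.904, -0.428, 0.0]
contact_force: [-0.5, 0.2, -0.2]
opening: 0.591
finger_force: 0.0
```

>>> step_arm(linear=[[1.2,0,0],[2.6,0,0],[4,0,0],[5.2,0,0],[6.2,0,0]], twist=[[0,0,0],[0,0,0],[0,0,0],[0,0,0],[0,0,0]], grip=[0.59,0.59,0.59,0.59,0.59])

```text
t: 6.65
ee_pos: [0.5247, 0.0305, 0.1083]
tool_rot: [-0.0, 0.904, -0.428, -0.0]
contact_force: [-2.3, 3.3, 1.9]
opening: 0.59
finger_force: 1.8
```

>>> step_arm(linear=[[0.6,0,0],[0.9,0,0],[0.9,0,0],[-0.6,0,0],[-0.6,0,0]], twist=[[0,0,0],[0,0,0],[0,0,0],[0,0,0],[0,0,0]], grip=[0.59,0.59,0.59,0.59,0.59])

```text
t: 7.15
ee_pos: [0.519, 0.037, 0.1082]
tool_rot: [0.0, 0.904, -0.427, -0.0]
contact_force: [0.1, -1.0, 0.2]
opening: 0.593
finger_force: 0.0
```

```bash
python3 - <<'E'
from h import *
from bench import readout,vision
s=readout.state();where(s)
c=vision.camera("wrist");cv2.imwrite("pics/w4.png",c["color"]);wrist(s,c,"brass");wrist(s,c,"steel");go(s,-.100,.0,.17,0)
E
```

```text
t 7.15 mouth xy mm [-61.6  39.5] z 0.1082 dir -64.2 F [ 0.1 -1.   0.2] op 0.593 q [ 0.45  0.22 -0.49 -0.   -0.86  0.24]
brass (233, 79, 162, 162) [[-43.2, 0.4], [58.7, 58.9]] enclosing ((-43.1500244140625, 0.2957572937011719), 29.633695602416992)
steel (425, 16, 172, 175) [[-96.4, -47.0], [58.8, 59.0]] enclosing ((-96.40751647949219, -47.0163459777832), 29.611597061157227)
lin [ 1.89  5.18 -6.18] twist [ 0.     0.    -1.121]
```

```bash
python3 - <<'E'
from h import *
from bench import readout
s=readout.state();go(s,-.050,.0004,.15,0)
E
```

```text
lin [ 3.99  0.68 -4.16] twist [ 0.   -0.   -1.12]
```

>>> step_arm(linear=[[-0.5,0,-2],[-0.5,0,-4],[-0.5,0,-5],[1,0,-5],[2,1,-5]], twist=[[0,0,0],[0,0,-0.15],[0,0,-0.3],[0,0,-0.45],[0,0,-0.6]], grip=[0.59,0.59,0.7,0.9,1.0])

```text
t: 7.7
ee_pos: [0.5262, 0.0151, 0.159]
tool_rot: [-0.0, 0.991, -0.137, 0.001]
contact_force: [0.4, -1.1, 0.1]
opening: 0.992
finger_force: 0.0
```

>>> step_arm(linear=[[0,0,0],[0,0,0],[0,0,0],[0,0,0],[0,0,0]], twist=[[0,0,-0.15],[0,0,-0.3],[0,0,-0.45],[0,0,-0.52],[0,0,-0.52]], grip=[1.0,1.0,1.0,1.0,1.0])

```text
t: 8.2
ee_pos: [0.525, 0.0147, 0.1584]
tool_rot: [0.0, 0.993, 0.119, 0.0]
contact_force: [-0.2, -0.5, -0.4]
opening: 1.001
finger_force: 0.0
```

```bash
python3 - <<'E'
from h import *
from bench import readout,vision
s=readout.state();where(s)
c=vision.camera("wrist");cv2.imwrite("pics/w5.png",c["color"]);wrist(s,c,"brass");wrist(s,c,"steel");go(s,-.050,.0,.125,0)
R,t=wristpose(s,c["mount"])
for n,lo,hi,z in(("orange",(8,150,100),(19,255,255),.112),("black",(0,0,0),(180,255,45),.094),("blue",(100,120,60),(125,255,255),.124)):
    for b in blobs(c["color"],lo,hi,500)[:3]:
        pts=np.array([w2m(ray(p[0],c["intrinsics"],R,t,z))*1000 for p in cv2.convexHull(b)]).astype(np.float32)
        print(n,cv2.boundingRect(b),cv2.minAreaRect(pts)[0],cv2.minEnclosingCircle(pts))
E
```

```text
t 8.2 mouth xy mm [-61.1  16.4] z 0.1584 dir 0.0 F [-0.2 -0.5 -0.4] op 1.001 q [ 0.4   0.17 -0.42  0.   -0.98  1.41]
brass (288, 137, 115, 112) [[-42.5, 0.9], [58.9, 59.9]] enclosing ((-42.471920013427734, 0.9747974872589111), 30.08174705505371)
brass (61, 84, 48, 78) [[-6.3, 129.6], [24.5, 38.3]] enclosing ((-6.665129661560059, 129.1422119140625), 18.856281280517578)
steel (375, 238, 107, 96) [[-96.2, -46.7], [58.8, 59.3]] enclosing ((-96.2092514038086, -46.80209732055664), 29.747106552124023)
lin [1.1  1.64 3.34] twist [ 0. -0.  0.]
orange (229, 97, 48, 27) (-0.29166507720947266, 47.98167419433594) ((-0.2917172908782959, 48.0934944152832), 13.441863059997559)
black (0, 276, 640, 124) (-151.7727813720703, 12.665298461914062) ((-199.88397216796875, 12.68011474609375), 226.70687866210938)
black (293, 58, 74, 89) (3.958676338195801, 10.023950576782227) ((2.9235734939575195, 10.206850051879883), 25.76317596435547)
blue (267, 25, 156, 82) (19.804014205932617, 2.1781349182128906) ((4.2280964851379395, 2.068643569946289), 37.01367950439453)
blue (542, 261, 66, 63) (-98.16080474853516, -129.02352905273438) ((-97.96538543701172, -126.77630615234375), 22.510757446289062)
```

View pics/w5.png

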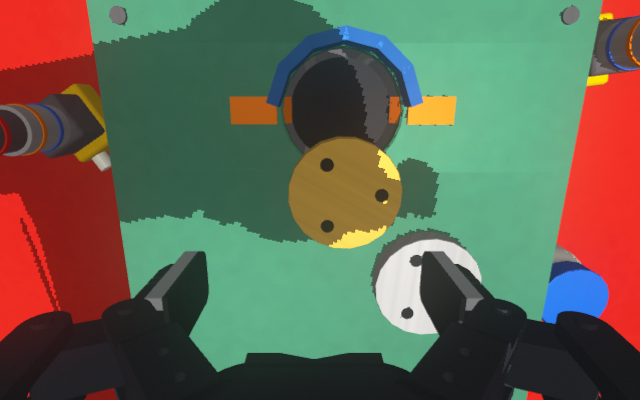

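Wrist view from behind: mouth at (345,105) with the blue backstop around its top half, brass at (345,193) directly in front, steel at (428,286). Brass lines up with the mouth to about 1 mm, so the next move grips it and drags it forward.

>>> step_arm(linear=[[0.6,1.0,0],[1.1,1.5,0],[1.1,1.5,2.5],[1.1,1.5,4.5],[1.1,1.5,4.9]], twist=[[0,0,0],[0,0,0],[0,0,0],[0,0,0],[0,0,0]], grip=[1.0,1.0,1.0,1.0,1.0], newtons=20)

```text
t: 8.75
ee_pos: [0.5383, 0.0017, 0.1071]
tool_rot: [0.0, 0.993, 0.117, -0.002]
contact_force: [0.2, 0.4, 0.0]
opening: 1.0
finger_force: 0.0
```

>>> step_arm(linear=[[0,0,0],[0,0,0],[0,0,0],[0,0,0]], twist=[[0,0,0],[0,0,0],[0,0,0],[0,0,0]], grip=[0.85,0.72,0.66,0.66], newtons=20)

```text
t: 9.15
ee_pos: [0.5402, 0.0023, 0.1106]
tool_rot: [0.0, 0.993, 0.118, 0.001]
contact_force: [-0.2, -2.2, 5.2]
opening: 0.681
finger_force: 21.6
```

```bash
python3 - <<'E'
from h import *
from bench import readout,vision
s=readout.state();where(s)
c=vision.camera("wrist");cv2.imwrite("pics/w6.png",c["color"]);wrist(s,c,"brass")
E
```

```text
t 9.15 mouth xy mm [-49.2   0.8] z 0.1106 dir -0.1 F [-0.2 -2.2  5.2] op 0.681 q [ 0.37  0.25 -0.45  0.   -0.87  1.44]
brass (240, 176, 149, 144) [[-41.7, 1.2], [58.6, 61.1]] enclosing ((-41.43861770629883, 1.0007681846618652), 30.67727279663086)
brass (397, 126, 63, 36) [[-1.1, -40.9], [21.0, 25.5]] enclosing ((0.807407557964325, -40.517879486083984), 12.509371757507324)
```

>>> step_arm(linear=[[0.7,0,0],[1.5,0,0],[2.3,0,0],[3.1,0,0],[3.3,0,0]], twist=[[0,0,0],[0,0,0],[0,0,0],[0,0,0],[0,0,0]], grip=[0.66,0.66,0.66,0.66,0.66])

```text
t: 9.7
ee_pos: [0.5704, 0.0096, 0.1102]
tool_rot: [0.0, 0.993, 0.118, -0.001]
contact_force: [-7.0, -2.8, 9.7]
opening: 0.688
finger_force: 22.0
```

>>> step_arm(linear=[[0,0,0],[0,0,0],[0,0,-2],[0,0,-4],[-2,0,-4]], twist=[[0,0,0],[0,0,0],[0,0,0],[0,0,0],[0,0,0]], grip=[0.85,0.9,0.9,0.9,0.8])

```text
t: 10.2
ee_pos: [0.555, 0.0064, 0.1517]
tool_rot: [-0.0, 0.993, 0.119, 0.003]
contact_force: [-0.9, -0.1, -1.1]
opening: 0.804
finger_force: 0.0
```

>>> step_arm(linear=[[-1,0,0],[-2,0,0],[-2.5,0,0],[-2.5,0,0]], twist=[[0,0,0],[0,0,0],[0,0,0],[0,0,0]], grip=[0.47,0.47,0.47,0.47])

```text
t: 10.6
ee_pos: [0.5271, -0.0005, 0.1492]
tool_rot: [-0.0, 0.993, 0.118, -0.0]
contact_force: [0.7, 0.2, 0.1]
opening: 0.473
finger_force: 0.0
```

```bash
python3 - <<'E'
from h import *
from bench import readout,vision
s=readout.state();where(s)
c=vision.camera("wrist");cv2.imwrite("pics/w7.png",c["color"]);wrist(s,c,"brass");wrist(s,c,"steel");go(s,-.052,.001,.11,0)
E
```

```text
t 10.6 mouth xy mm [-62.6   1.2] z 0.1492 dir -0.1 F [0.7 0.2 0.1] op 0.473 q [ 0.37  0.19 -0.43 -0.   -0.96  1.44]
brass (252, 62, 124, 122) [[-8.1, 1.4], [55.7, 57.5]] enclosing ((-7.764846324920654, 1.5187040567398071), 28.82380485534668)
brass (382, 93, 50, 30) [[-2.4, -41.6], [21.6, 25.5]] enclosing ((-0.5537439584732056, -41.2030143737793), 12.614372253417969)
steel (383, 242, 78, 58) [[-81.7, -56.4], [23.4, 48.7]] enclosing ((-84.68993377685547, -52.98127365112305), 24.112207412719727)
lin [1.07 0.01 3.92] twist [-0.     0.    -0.001]
```

View pics/w7.png

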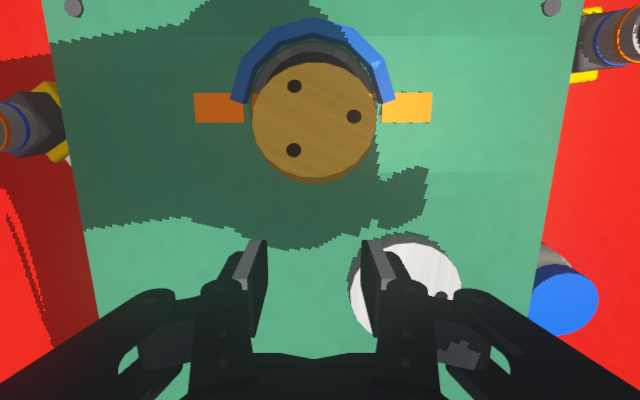

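Wrist view: brass at (314,122), nearly over the mouth and inside the backstop arc, about 8 mm short; steel at (405,290). Next is the final push with the fingers as a cradle.

>>> step_arm(linear=[[1.0,0,1.5],[1.0,0,3],[1.0,0,3.8],[1.0,0,3.8],[1.6,0,3.8]], twist=[[0,0,0],[0,0,0],[0,0,0],[0,0,0],[0,0,0]], grip=[0.47,0.47,0.47,0.47,0.47])

```text
t: 11.15
ee_pos: [0.5432, 0.0033, 0.1115]
tool_rot: [0.0, 0.993, 0.118, -0.0]
contact_force: [-0.8, 1.1, 0.5]
opening: 0.47
finger_force: 0.0
```

>>> step_arm(linear=[[0.5,0,0],[0.9,0,0],[1.2,0,0],[1.4,0,0],[1.4,0,0]], twist=[[0,0,0],[0,0,0],[0,0,0],[0,0,0],[0,0,0]], grip=[0.47,0.47,0.47,0.47,0.47])

```text
t: 11.65
ee_pos: [0.5569, 0.0067, 0.1112]
tool_rot: [-0.0, 0.993, 0.118, -0.0]
contact_force: [-1.5, 0.5, -1.0]
opening: 0.469
finger_force: 0.6
```

```bash
python3 - <<'E'
from h import *
from bench import readout,vision
s=readout.state();where(s)
c=vision.camera("wrist");cv2.imwrite("pics/w8.png",c["color"]);wrist(s,c,"brass",.117);go(s,0,.001,.15,0)
E
```

```text
t 11.65 mouth xy mm [-32.    1.1] z 0.1112 dir -0.1 F [-1.5  0.5 -1. ] op 0.469 q [ 0.36  0.28 -0.41 -0.   -0.89  1.44]
brass (238, 113, 152, 148) [[-0.7, 1.4], [59.4, 59.7]] enclosing ((-0.7024809718132019, 1.3414981365203857), 30.020116806030273)
brass (398, 169, 58, 34) [[1.5, -43.2], [15.8, 25.5]] enclosing ((1.1925547122955322, -43.064476013183594), 12.194877624511719)
lin [ 3.2   0.   -3.88] twist [-0.     0.    -0.002]
```

Brass now sits at (-1,1), and its size fits a top about 5 mm proud, so it has dropped into the mouth. Next: raise, close the fingers and press.

>>> step_arm(linear=[[-0.5,0,-1],[-0.5,0,-3],[1,0,-3],[3.2,0,-3],[3.2,0,-3]], twist=[[0,0,0],[0,0,0],[0,0,0],[0,0,0],[0,0,0]], grip=[0.47,0.3,0,0,0])

```text
t: 12.2
ee_pos: [0.5903, 0.0147, 0.1427]
tool_rot: [0.0, 0.993, 0.119, 0.002]
contact_force: [-0.3, -1.1, 1.0]
opening: 0.001
finger_force: 0.0
```

```bash
python3 - <<'E'
from h import *
from bench import readout,vision
s=readout.state();where(s)
c=vision.camera("wrist");cv2.imwrite("pics/w9.png",c["color"]);wrist(s,c,"brass",.116);s=readout.state();where(s);go(s,0,.001,.093,0)
E
```

```text
t 12.2 mouth xy mm [2.5 1. ] z 0.1427 dir -0.1 F [-0.3 -1.1  1. ] op 0.001 q [ 0.36  0.29 -0.3   0.   -0.97  1.45]
brass (255, 183, 117, 97) [[-0.6, 1.7], [58.7, 61.3]] enclosing ((-0.06390638649463654, 1.7728320360183716), 30.29910659790039)
t 12.25 mouth xy mm [1. 1.] z 0.1422 dir -0.1 F [-0.4 -0.3 -0.1] op 0.001 q [ 0.36  0.29 -0.3   0.   -0.97  1.45]
lin [-0.11  0.    4.92] twist [ 0.    -0.002 -0.001]
```

View pics/w9.png

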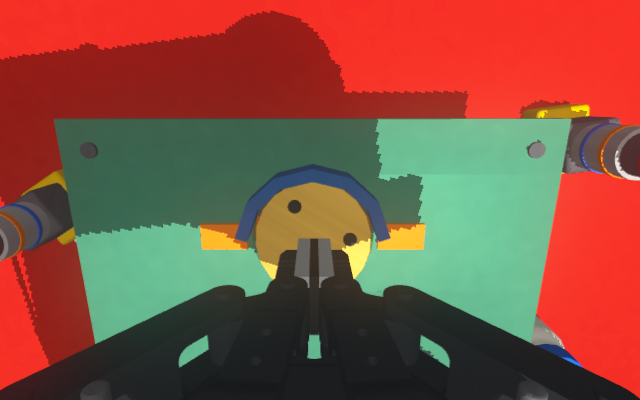

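Wrist view: brass seated in the mouth, against the backstop, at (313,235); the closed fingers at (313,265) are over its middle.

>>> step_arm(linear=[[-0.1,0,1.8],[-0.1,0,2.6],[-0.1,0,3.2],[-0.1,0,3.8],[-0.1,0,4.3]], twist=[[0,0,0],[0,0,0],[0,0,0],[0,0,0],[0,0,0]], grip=[0,0,0,0,0])

```text
t: 12.75
ee_pos: [0.587, 0.0137, 0.0989]
tool_rot: [0.0, 0.993, 0.118, 0.0]
contact_force: [-2.9, -0.4, 9.9]
opening: -0.0
finger_force: 4.6
```

>>> step_arm(linear=[[0,0,0.3],[0,0,0.6],[0,0,0.6]], twist=[[0,0,0],[0,0,0],[0,0,0]], grip=[0,0,0])

```text
t: 13.05
ee_pos: [0.587, 0.0137, 0.0928]
tool_rot: [0.0, 0.993, 0.118, 0.0]
contact_force: [-2.7, -0.7, 7.0]
opening: -0.003
finger_force: 3.4
```

```bash
python3 - <<'E'
from h import *
from bench import readout
where(readout.state())
E
```

```text
t 13.05 mouth xy mm [-1.   0.8] z 0.0928 dir -0.1 F [-2.7 -0.7  7. ] op -0.003 q [ 0.36  0.34 -0.36  0.   -0.87  1.45]
```

>>> step_arm(linear=[[0,0,-2],[0,0,-5],[-3,0,-5],[-7,3,-5],[-11,6,-5]], twist=[[0,0,0],[0,0,0],[0,0,-0.1],[0,0,-0.25],[0,0,-0.4]], grip=[0,0,0,0.3,0.5])

```text
t: 13.55
ee_pos: [0.493, -0.0705, 0.1423]
tool_rot: [-0.0, 0.948, 0.317, 0.0]
contact_force: [0.3, -1.2, 1.2]
opening: 0.331
finger_force: 0.0
```

```bash
python3 - <<'E'
from h import *
from bench import readout
s=readout.state();where(s);go(s,-.126,-.073,.15,40.6)
E
```

```text
t 13.55 mouth xy mm [-112.3  -58.8] z 0.1423 dir 23.3 F [ 0.3 -1.2  1.2] op 0.331 q [ 0.25  0.15 -0.5  -0.   -0.93  1.96]
lin [-1.82  0.76 -0.77] twist [-0.    -0.    -0.302]
```

>>> step_arm(linear=[[-1,0.4,-0.7],[-1.8,0.8,-0.7],[-1.8,0.8,-0.7],[-1.8,0.8,-0.7]], twist=[[0,0,-0.15],[0,0,-0.3],[0,0,-0.3],[0,0,-0.3]], grip=[0.47,0.47,0.47,0.47])

```text
t: 13.95
ee_pos: [0.4845, -0.0873, 0.1493]
tool_rot: [-0.0, 0.893, 0.449, 0.0]
contact_force: [-0.0, 0.4, -0.5]
opening: 0.472
finger_force: 0.0
```

```bash
python3 - <<'E'
from h import *
from bench import readout,vision
s=readout.state();where(s)
c=vision.camera("wrist");cv2.imwrite("pics/w10.png",c["color"]);wrist(s,c,"steel");wrist(s,c,"brass",.098);go(s,-.126,-.073,.11,40.6)
E
```

```text
t 13.95 mouth xy mm [-124.5  -73.1] z 0.1493 dir 39.7 F [-0.   0.4 -0.5] op 0.472 q [ 0.22  0.13 -0.5  -0.   -0.94  2.28]
steel (250, 99, 122, 121) [[-97.0, -47.2], [58.5, 58.6]] enclosing ((-97.0738754272461, -47.15721893310547), 29.44317054748535)
lin [-0.11 -0.1   3.93] twist [ 0.    -0.    -0.015]
```

View pics/w10.png

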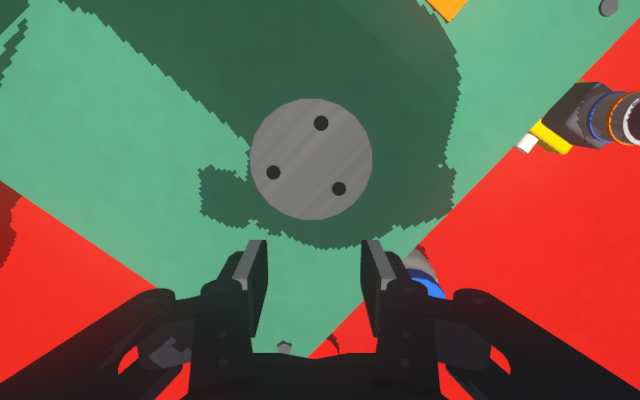

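Wrist view: steel at (311,159), ahead of and centred between the fingers, with injector_b at the right (590,120), well clear. Steel reads (-97,-47).

>>> step_arm(linear=[[0,0,1.5],[0,0,3],[0,0,3.8],[0,0,3.9],[0.5,0,3.9]], twist=[[0,0,0],[0,0,0],[0,0,0],[0,0,0],[0,0,0]], grip=[0.47,0.47,0.47,0.47,0.47])

```text
t: 14.5
ee_pos: [0.4873, -0.0833, 0.1103]
tool_rot: [-0.0, 0.892, 0.451, -0.0]
contact_force: [-1.3, 0.0, -0.5]
opening: 0.47
finger_force: 0.8
```

>>> step_arm(linear=[[1.2,0,0],[2.6,0,0],[4,0,0],[5.3,0,0],[6.4,0,0]], twist=[[0,0,0],[0,0,0],[0,0,0],[0,0,0],[0,0,0]], grip=[0.47,0.47,0.47,0.47,0.47])

```text
t: 15.0
ee_pos: [0.5261, -0.0307, 0.1105]
tool_rot: [0.0, 0.892, 0.452, -0.0]
contact_force: [-1.9, -2.8, 1.6]
opening: 0.471
finger_force: 1.5
```

>>> step_arm(linear=[[0.6,0,0],[1.0,0,0],[1.0,0,0],[-1.5,0,0],[-2.5,0,-3]], twist=[[0,0,0],[0,0,0],[0,0,0],[0,0,0],[0,0,0]], grip=[0.47,0.47,0.47,0.47,0.47])

```text
t: 15.5
ee_pos: [0.5072, -0.0528, 0.1372]
tool_rot: [-0.001, 0.892, 0.451, -0.003]
contact_force: [1.0, 0.2, 0.9]
opening: 0.472
finger_force: 0.0
```

```bash
python3 - <<'E'
from h import *
from bench import readout,vision
s=readout.state();where(s)
c=vision.camera("wrist");cv2.imwrite("pics/w11.png",c["color"]);wrist(s,c,"steel");go(s,-.085,.0012,.15,0)
E
```

```text
t 15.5 mouth xy mm [-94.4 -45. ] z 0.1372 dir 40.0 F [1.  0.2 0.9] op 0.472 q [ 0.28  0.18 -0.47 -0.   -0.93  2.23]
steel (249, 12, 140, 146) [[-39.4, -0.2], [58.5, 58.5]] enclosing ((-39.4306640625, -0.22489188611507416), 29.428237915039062)
lin [ 3.68 -2.94 -1.28] twist [-0.004  0.006  0.697]
```

>>> step_arm(linear=[[1,-1,-1.3],[2.5,-2,-1.3],[3.7,-2.9,-1.3],[3.7,-2.9,-1.3],[3.7,-2.9,-1.3]], twist=[[0,0,0.15],[0,0,0.3],[0,0,0.45],[0,0,0.6],[0,0,0.697]], grip=[0.47,0.47,0.47,0.47,0.47])

```text
t: 16.05
ee_pos: [0.5095, -0.0042, 0.1537]
tool_rot: [-0.0, 0.993, 0.117, 0.001]
contact_force: [-0.3, -0.1, -0.1]
opening: 0.466
finger_force: 0.0
```

>>> step_arm(linear=[[0,0,0],[0,0,0]], twist=[[0,0,0],[0,0,0]], grip=[0.47,0.47])

```text
t: 16.25
ee_pos: [0.5093, -0.0048, 0.1535]
tool_rot: [-0.0, 0.993, 0.121, 0.0]
contact_force: [0.6, 0.5, 0.0]
opening: 0.472
finger_force: 0.0
```

```bash
python3 - <<'E'
from h import *
from bench import readout,vision
s=readout.state();where(s)
c=vision.camera("wrist");cv2.imwrite("pics/w12.png",c["color"]);wrist(s,c,"steel");wrist(s,c,"brass",.098);go(s,-.08,.001,.111,0)
E
```

```text
t 16.25 mouth xy mm [-81.    1.1] z 0.1535 dir 0.2 F [0.6 0.5 0. ] op 0.472 q [ 0.38  0.15 -0.46 -0.   -0.96  1.44]
steel (258, 89, 120, 120) [[-39.1, -0.3], [58.4, 58.6]] enclosing ((-39.206180572509766, -0.3039376139640808), 29.420106887817383)
brass (261, 9, 109, 98) [[-0.1, 1.2], [58.3, 58.4]] enclosing ((-0.13751284778118134, 1.222428321838379), 29.415058135986328)
brass (382, 54, 52, 31) [[0.2, -47.9], [17.6, 31.9]] enclosing ((0.6328308582305908, -47.04001998901367), 14.814994812011719)
lin [0.09 0.01 4.25] twist [-0.    -0.001  0.004]
```

Brass at (0,1) fits the held height (top at z = 98 mm). Now the steel goes straight in.

>>> step_arm(linear=[[0,0,1.5],[0,0,3],[0,0,4.0],[0,0,4.2],[0.7,0,4.2]], twist=[[0,0,0],[0,0,0],[0,0,0],[0,0,0],[0,0,0]], grip=[0.47,0.47,0.47,0.47,0.47])

```text
t: 16.8
ee_pos: [0.5155, -0.0035, 0.1113]
tool_rot: [0.0, 0.993, 0.12, -0.0]
contact_force: [0.5, 0.2, 0.5]
opening: 0.471
finger_force: 0.0
```

>>> step_arm(linear=[[0.8,0,0],[1.6,0,0],[2.4,0,0],[3.0,0,0],[3.5,0,0]], twist=[[0,0,0],[0,0,0],[0,0,0],[0,0,0],[0,0,0]], grip=[0.47,0.47,0.47,0.47,0.47])

```text
t: 17.3
ee_pos: [0.55, 0.005, 0.1114]
tool_rot: [0.0, 0.993, 0.12, -0.0]
contact_force: [-3.3, -1.8, 4.3]
opening: 0.47
finger_force: 2.3
```

```bash
python3 - <<'E'
from h import *
from bench import readout,vision
s=readout.state();where(s)
c=vision.camera("wrist");cv2.imwrite("pics/w13.png",c["color"]);wrist(s,c,"steel",.119);s=readout.state();go(s,-.032,.001,.111,0)
E
```

```text
t 17.3 mouth xy mm [-39.    1.1] z 0.1114 dir 0.1 F [-3.3 -1.8  4.3] op 0.47 q [ 0.37  0.27 -0.42  0.   -0.88  1.45]
steel (237, 112, 155, 152) [[-7.9, 1.6], [59.8, 60.4]] enclosing ((-7.891999244689941, 1.578824758529663), 30.319746017456055)
lin [0.6  0.01 0.05] twist [ 0.    -0.     0.002]
```

>>> step_arm(linear=[[0.3,0,0],[0.5,0,0],[0.7,0,0],[0.8,0,0],[0.8,0,0]], twist=[[0,0,0],[0,0,0],[0,0,0],[0,0,0],[0,0,0]], grip=[0.47,0.47,0.47,0.47,0.47])

```text
t: 17.85
ee_pos: [0.5574, 0.007, 0.1112]
tool_rot: [-0.0, 0.993, 0.12, -0.0]
contact_force: [-1.7, 0.5, -0.6]
opening: 0.473
finger_force: 0.7
```

```bash
python3 - <<'E'
from h import *
from bench import readout,vision
s=readout.state();where(s)
c=vision.camera("wrist");wrist(s,c,"steel",.117)
E
```

```text
t 17.85 mouth xy mm [-31.4   1.3] z 0.1112 dir 0.1 F [-1.7  0.5 -0.6] op 0.473 q [ 0.36  0.28 -0.41 -0.   -0.89  1.45]
steel (239, 112, 149, 150) [[-0.1, 1.9], [58.2, 60.0]] enclosing ((-0.11194419860839844, 2.0787248611450195), 30.154224395751953)
```

Steel dropped in the same way as the brass (centre 0,2). Raise, close and press.

>>> step_arm(linear=[[-0.5,0,-1],[-0.5,0,-3],[1,0,-3],[3.1,0,-3],[3.1,0,-3]], twist=[[0,0,0],[0,0,0],[0,0,0],[0,0,0],[0,0,0]], grip=[0.47,0.3,0,0,0])

```text
t: 18.4
ee_pos: [0.5901, 0.0149, 0.1427]
tool_rot: [0.0, 0.993, 0.12, 0.002]
contact_force: [-0.0, -0.0, -0.3]
opening: 0.002
finger_force: 0.0
```

>>> step_arm(linear=[[0,0,1.2],[0,0,2.2],[0,0,2.8],[0,0,3.4],[0,0,4.0]], twist=[[0,0,0],[0,0,0],[0,0,0],[0,0,0],[0,0,0]], grip=[0,0,0,0,0])

```text
t: 18.9
ee_pos: [0.5875, 0.0142, 0.1015]
tool_rot: [0.0, 0.993, 0.12, 0.0]
contact_force: [-1.7, 0.3, 7.7]
opening: 0.002
finger_force: 4.2
```

```bash
python3 - <<'E'
from h import *
from bench import readout
s=readout.state();where(s);go(s,0,.001,.093,0)
E
```

```text
t 18.9 mouth xy mm [-0.5  1.1] z 0.1015 dir 0.1 F [-1.7  0.3  7.7] op 0.002 q [ 0.36  0.33 -0.35  0.   -0.89  1.45]
lin [0.05 0.01 0.85] twist [ 0.    -0.     0.002]
```

>>> step_arm(linear=[[0,0,0.3],[0,0,0.6],[0,0,0.9],[0,0,0.9]], twist=[[0,0,0],[0,0,0],[0,0,0],[0,0,0]], grip=[0,0,0,0])

```text
t: 19.3
ee_pos: [0.5876, 0.0142, 0.0924]
tool_rot: [0.0, 0.993, 0.12, 0.0]
contact_force: [-1.8, 0.0, 6.4]
opening: 0.001
finger_force: 3.2
```

>>> step_arm(linear=[[0,0,-1],[0,0,-4],[-3,0,-6],[-7,0,-8],[-9,0,-9]], twist=[[0,0,0],[0,0,0],[0,0,0],[0,0,0],[0,0,0]], grip=[0,0,0,0,0])

```text
t: 19.8
ee_pos: [0.4979, -0.0077, 0.1839]
tool_rot: [-0.0, 0.993, 0.12, 0.0]
contact_force: [0.1, 0.0, 1.4]
opening: -0.002
finger_force: 0.0
```

>>> step_arm(linear=[[0,0,0],[0,0,0]], twist=[[0,0,0],[0,0,0]], grip=[0,0])

```text
t: 20.0
ee_pos: [0.5003, -0.007, 0.1831]
tool_rot: [-0.0, 0.993, 0.12, 0.001]
contact_force: [0.1, 0.4, -0.5]
opening: -0.0
finger_force: 0.0
```

```bash
python3 - <<'E'
from h import *
from bench import readout,vision
s=readout.state();where(s)
c=vision.camera("wrist");cv2.imwrite("pics/w14.png",c["color"]);wrist(s,c,"steel",.098);wrist(s,c,"brass",.098)
E
```

```text
t 20.0 mouth xy mm [-90.2   1.2] z 0.1831 dir 0.1 F [ 0.1  0.4 -0.5] op -0.0 q [ 0.38  0.11 -0.44 -0.   -1.02  1.43]
steel (266, 4, 97, 105) [[0.2, 1.7], [58.7, 59.1]] enclosing ((0.22578895092010498, 1.7144544124603271), 29.65152931213379)
brass (60, 48, 42, 75) [[-16.4, 144.7], [26.9, 45.4]] enclosing ((-16.180767059326172, 146.74261474609375), 21.696840286254883)
brass (374, 43, 44, 27) [[-0.4, -47.6], [23.5, 27.9]] enclosing ((1.1687719821929932, -47.17095947265625), 14.110401153564453)
```

View pics/w14.png

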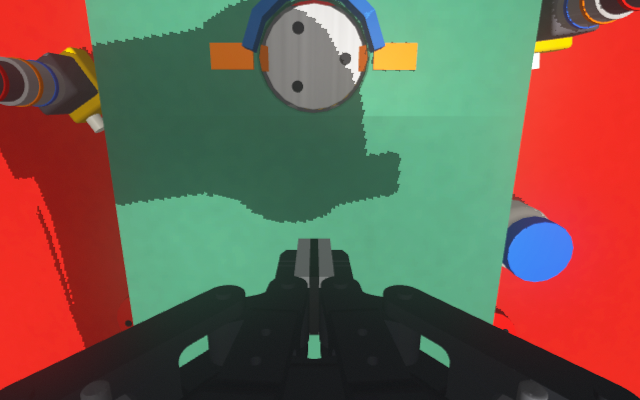

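Wrist view: steel lies flat in the mouth at (314,57), below deck level. Both orange catch tips lap over its edge at (265,58) and (362,58), and the injectors and tub are undisturbed. I'm handing in.

```bash
python3 -c "
from bench import ctrl
print(ctrl.close_job())"
```

```text
the job is handed in; nothing more can be done
None
```

Both blanks are loaded, brass below steel; the last picture shows both catches shut over the steel, with the injectors and tub where they stood, and I handed the job in at about 20 s of the 62 s allowed.

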